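# Set the plate gap of a demonstration capacitor with its knurled wheel

## Robot

A 6-joint arm with a two-finger parallel gripper is mounted at the origin on the work surface. World frame = base frame: x ahead of the robot, y to its left, z up, the work surface at z = 0. Lengths are in m, angles in degrees, forces in N, time in s.
With the tool pointing down it reaches from about 0.25 to 0.725 m from the base axis. Payload 9.7 kg.
Tool frame: the origin (TCP) lies at the very end of the fingers, on their centre line; the grasp point (between the pads) lies 19 mm behind it; z points along the fingers, y is the line along which they close (so a half turn about z gives the same grasp; the last joint's range is limited). The gripper opens to 85 mm and grips with 20 to 120 N. Pads are 22 mm wide; open, the fingers measure 114 mm over their backs; the gripper's body (76 mm by 85 mm) begins 54 mm behind the grasp point. The pads swing forward as they close: fully open they stand 13 mm farther back than shut.
Start: joints at [-71.276, 4.979, 10.078, 95.1, 0, 90], TCP at [0.177, -0.521, 0.231] pointing down, gripper open.
Joint ranges: [-179.16, 179.16], [-48.56, 103.87], [-65.8, 70.77], [-126.05, 130.52], [-82.76, 87.17], [-180, 180]. Speed limits (degrees/s): [127.2, 127.2, 147.25, 180, 180, 180].

## Interface

Orientations are given as [roll, pitch, yaw] about the fixed x, y, z axes, in that order (R = Rz(yaw) Ry(pitch) Rx(roll)).
In Python, from workcell import telemetry, optics, workorder gives the robot as it stands.
- The arm moves only by the shell command python3 -m handwheel 'ROWS' [FORCE]. ROWS is JSON, a list of rows, each an object of numbers: "tx", "ty", "tz": the shift along the tool's x, y, z in m; "ax", "ay", "az": the turn, a rotation vector about the tool's x, y, z in degrees; "jaw": the gripper command: -1 is shut, 1 is fully open, values between are in proportion. A call has exactly 10 rows; each row shifts and turns the commanded pose from where the row before left it, along the tool's axes as they then stand; what a row does not reach is not made up. A row lasts 1/8 s, in which the tool goes at most 62.5 mm and 10.7 degrees, less where a joint would pass 70% of its speed; a pose out of reach is approached as far as the arm can. A call is refused whole if a number of a shift passes 0.0625 or a number of a turn 10.7, either way. A call with a gripper value outside its range is refused whole. The fingers move at their own pace and stop on an object; FORCE is the grip in N (left out, the last holds). Time passes only in rows, so rows that do not move let the fingers close, or fill a call up. It gives the time, the measured TCP pose, the force, the opening and the grip force at its end, in the units of the state.
- telemetry.get_obs(): the state, without advancing time (a new reading comes with each control period).
- optics.camera(name): name is "scene" or "top" or "wrist"; returns a dict with "color" (420x560x3 uint8, red, green, blue), "K" (3x3 intrinsics, pixels), "k1" (the pictures are not rectified: a ray, as slopes to the right and down, at radius r is drawn at 1 + k1 r^2 times it, then the intrinsics apply), "extrinsics" (4x4, takes a point from camera to world coordinates); the wrist camera has in their place "mount" (4x4, takes a point from camera to tool coordinates, whose origin is the TCP and whose axes are the flange's). Camera axes: x right, y down, z forward; pixel columns grow to the right and rows downward; lengths in m; the calibration is good to about 2 mm. A picture is of the moment at which its call begins: read the wrist's pose just before it. There is no depth.
- workorder.job_done(): hands the job in; it is judged then, once.
The state is a dict: "time": time; "q": joint angles; "qd": joint speeds; "joint_efforts": joint torques, N m; "ee_pos": TCP position; "tcp_rot": TCP orientation; "wrist_force": force on the tool from outside, world axes, zero at the start; "torque": the same for the moment, N m; "opening": finger opening in m; "grasp_force": force on a finger pad.
Only numpy, scipy, OpenCV 4.12 (cv2) and the standard library are available. Lean on these libraries where they do the work, as an engineer would, in place of code of your own. Each camera call takes 0.05 s, during which the arm holds its last target. There are 200 camera calls.

## Task

The demonstration plate capacitor on the bench is set too wide. Roll its knurled wheel under a fingertip, pushing the top of the wheel towards the fixed plate stroke after stroke, until the gap has closed so far that the carriage's pointer tip lines up with the line on the rider clipped to the scale, then take the hand away. Work the wheel with a light touch and never pinch it; keep off the two plates and the carriage, do not let the plates run together, and leave everything else on the bench where it stands.

Things in the scene. Friction and masses are not known exactly. Their poses are not given: they have to be found in the camera images.
- wheel_top (a point): Topmost point of the rim of the upright black knurled wheel (60 mm diameter, 16 mm wide, ribs 1 mm high), at mid-width, 66 mm above the bench, beside the bed on the robot's side. The wheel turns on a fixed level axle 30 mm below; this point does not move. Axes as base. About 0.7 N at the rim turns it, either way; it stays where left.
- base: The instrument's grey bed, 80 x 320 mm, top 40 mm above the bench, fixed. Origin on the bench under its middle; z up, y along the bed: the way the carriage, and the top of the wheel, move to close the gap; x across, away from the wheel, whose top is at (-53, -100, 66) mm. A bearing block 62 mm high stands at x = -15 to 15, y = -122 to -78 mm.
- pointer_tip (a point): Tip of the flat dark steel pointer that sticks out sideways from the foot of the moving carriage, over the scale on the far side of the bed, 48 mm above the bench. Moves with the carriage. Axes as base.
- rider_line (a point): The gauge mark: inner end of the white line across the small black rider (8 x 12 x 22 mm) clipped over the far edge of the bed, 48 mm above the bench, 1 mm beside the pointer's path. Fixed. Axes as base: the pointer is on the mark when level with it along y; it starts 20 to 55 mm short of it (towards -y).
- carriage (a joint): Travel of the carriage, m: 0 with the plates 60 mm apart, growing as the gap closes (gap = 60 mm - travel). It carries the movable plate (110 mm disc across the bed, top 177 mm up, at least 125 mm beyond wheel_top in +y) on a foot 60 mm wide, 58 mm high, at least 60 mm beyond wheel_top, and a thin rack along the bed's middle, 55 mm high, running back through the bearing block.
- wheel (a joint): Angle of the knurled wheel, rad, growing as its top is pushed towards the fixed plate (+y of base). It drives the carriage by rack and pinion: 12 mm of travel per rad, so 30 mm of rim movement moves the carriage 12 mm the same way.
- fixed_plate: Fixed aluminium plate (disc 110 mm in diameter, 5 mm thick, top 177 mm up) on a white pillar at the +y end of the bed. Origin and axes as base; the disc's inner face is at y = +90 mm. Not to be touched.
- multimeter: Yellow hand-held multimeter lying on the bench beyond the -y end of the bed, 75 x 150 x 40 mm; origin at the centre of its underside. Bystander.
- weight_small: Brass 100 g weight, 28 mm in diameter, 42 mm high; origin at the centre of its underside. Bystander.
- weight_large: Brass 200 g weight, 36 mm in diameter, 54 mm high; origin at the centre of its underside. Bystander.
- beaker: Glass beaker, 68 mm in diameter, 90 mm high; origin at the centre of its underside. Bystander.
- dielectric: Grey plastic sheet 100 x 100 x 8 mm lying flat; origin at the centre of its underside. Bystander.
- magnet: Dark steel bar magnet 80 x 16 x 12 mm lying flat; origin at the centre of its underside. Bystander.
- screwdriver: Screwdriver lying on the bench beside the wheel, on the robot's side; origin under its middle. Bystander.

How it is judged:
By the outcome, as a careful person would: the job done as asked, in the order asked, and still so for the second after the job is handed in, with the robot touching nothing.
It also fails if it takes over 61 s, if anything falls off the work surface, if the arm or the gripper's body presses on something with over 40 N, if the wrist force passes 120 N, or if a joint passes its speed limit or range.

## Working session

There is one attempt and no reset: what is moved stays moved. The work goes in short steps, Python scripts to look and compute and a shell command to move; the robot and the scene stay as the last step left them, time stands still between calls to the robot, and variables do not carry over. Pictures are saved under pics/ and viewed, at most 10 in all, crops included, and the job is handed in when it is done.

```bash
mkdir -p pics; ls; python3 - <<'E'
from workcell import telemetry, optics
import cv2,json,numpy as np
o=telemetry.get_obs();print(o)
for n in ("scene","top"):
    c=optics.camera(n);cv2.imwrite(f"pics/{n}0.png",c["color"][:,:,::-1]);print(n,c["K"],c["k1"],c["extrinsics"])
    np.savez(f"pics/{n}0.npz",**c)
E
```

```text
pics
{'time': 0.0, 'q': array([-7.12749326e+01,  5.01071625e+00,  1.00351506e+01,  9.50970014e+01,
        6.31131263e-04,  9.00009256e+01]), 'qd': array([-0.01643174,  0.07215298,  0.06044459, -0.1031952 ,  0.01666605,
       -0.05657081]), 'joint_efforts': array([-2.01796436e-03, -5.20398867e+01,  4.64798284e+01,  1.65203400e-02,
       -7.91346508e-06, -1.86095389e-05]), 'ee_pos': array([ 0.17650174, -0.52069187,  0.23059297]), 'tcp_rot': array([-1.79927433e+02, -6.29958414e-04,  1.87241410e+01]), 'wrist_force': array([ 0.25666159,  0.42957919, -0.14798181]), 'torque': array([ 0.01342468,  0.05710074, -0.03041313]), 'grasp_force': 0.0, 'opening': 0.08532628462480571}
scene [[544.80467325   0.         287.1267173 ]
 [  0.         544.80467325 210.47114987]
 [  0.           0.           1.        ]] -0.1992214199003546 [[-0.5516798   0.70317058 -0.44855381  1.02004279]
 [ 0.8340532   0.46371535 -0.29887008  0.26777703]
 [-0.00215536 -0.53899833 -0.84230407  0.88041626]
 [ 0.          0.          0.          1.        ]]
top [[435.06005324   0.         279.19320707]
 [  0.         435.06005324 209.05142194]
 [  0.           0.           1.        ]] -0.11663002936734188 [[-1.13062195e-02 -9.87732048e-01  1.55748424e-01  4.48721574e-01]
 [-9.99935959e-01  1.10908137e-02 -2.25198665e-03 -4.31922656e-02]
 [ 4.96982636e-04 -1.55763912e-01 -9.87794187e-01  1.00759283e+00]
 [ 0.00000000e+00  0.00000000e+00  0.00000000e+00  1.00000000e+00]]
```

View pics/scene0.png

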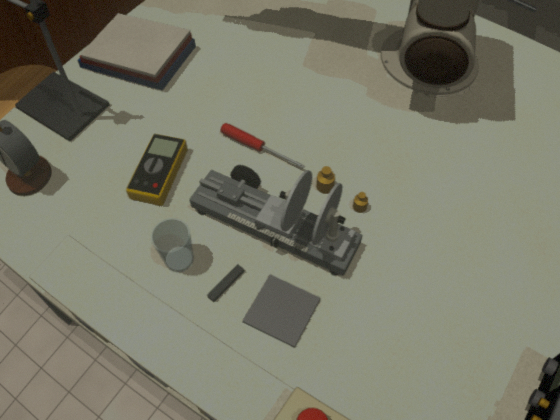

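View pics/top0.png

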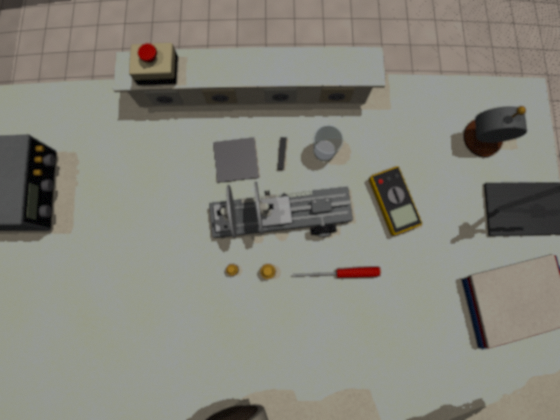

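The scene view shows the wheel at (246,176), the pointer and rider near (275,240), and the plates at (297,200) and (328,213). In the top view the bed runs from (211,222) to (352,205) and the wheel is at (323,229). I'll zoom in on both.

```bash
cat > h.py <<'E'
import numpy as np,cv2
def ray(c,uv):
    K,k1,T=c["K"],float(c["k1"]),c["extrinsics"]
    p=cv2.undistortPoints(np.array([[uv]],float),K,np.array([k1,0,0,0.]))[0,0]
    return T[:3,3],T[:3,:3]@np.array([p[0],p[1],1])
def onplane(c,uv,z):
    o,d=ray(c,uv);return o+d*(z-o[2])/d[2]
def proj(c,P):
    T=c["extrinsics"];q=T[:3,:3].T@(np.asarray(P)-T[:3,3])
    x=q[:2]/q[2];x=x*(1+float(c["k1"])*(x@x));return c["K"][:2,:2]@x+c["K"][:2,2]
def load(n): return dict(np.load(f"pics/{n}.npz"))
E
python3 - <<'E'
from h import *
s=load("scene0")["color"][:,:,::-1];t=load("top0")["color"][:,:,::-1]
cv2.imwrite("pics/z1.png",cv2.resize(s[150:285,180:370],None,fx=4.2,fy=4.2,interpolation=cv2.INTER_CUBIC))
cv2.imwrite("pics/z2.png",cv2.resize(t[165:255,200:365],None,fx=4.8,fy=4.8,interpolation=cv2.INTER_CUBIC))
E
```

```text
(no output)
```

View pics/z1.png

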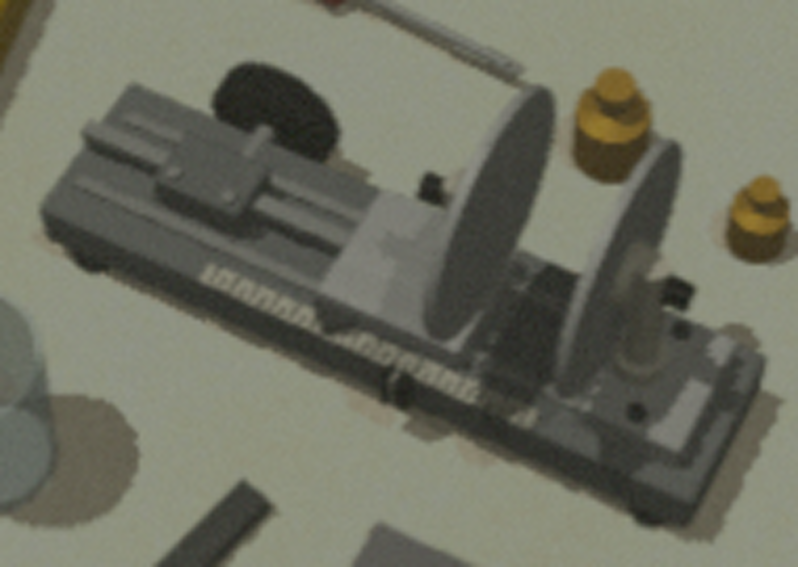

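View pics/z2.png

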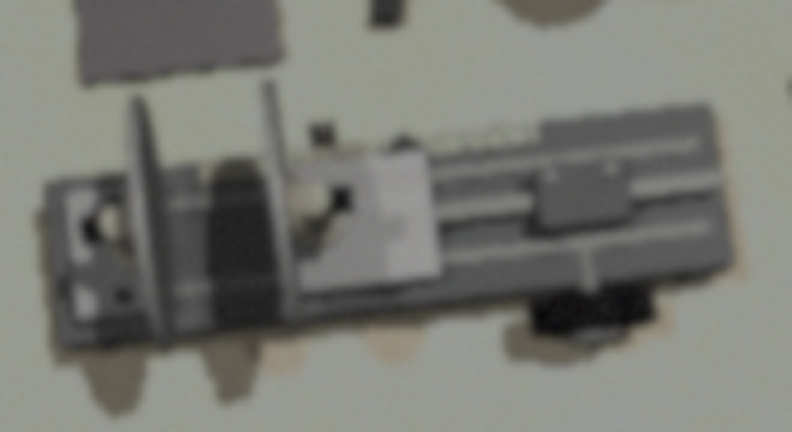

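z1 shows the pointer near (330,322), the rider near (398,385) and the wheel centre near (278,110). z2 shows the rider at (322,132), the pointer tip at (403,140), bed corners at (45,183), (708,105), (735,268) and (62,347), and the wheel at (595,310). Next I'll fit the bed pose.

```bash
cat >> h.py <<'E'
S=lambda x,y:(180+x/4.2,150+y/4.2)
T_=lambda x,y:(200+x/4.8,165+y/4.8)
E
python3 - <<'E'
from h import *
from scipy.optimize import least_squares
s,t=load("scene0"),load("top0")
L=np.array([[40,160],[40,-160],[-40,-160],[-40,160]])/1000.
P=[onplane(t,T_(*p),.04)[:2] for p in [(45,183),(708,105),(735,268),(62,347)]]
Q=[onplane(s,S(*p),.04)[:2] for p in [(690,500),(45,210),(133,86),(762,358)]]
def base(M):
    R=lambda a:np.array([[np.cos(a),-np.sin(a)],[np.sin(a),np.cos(a)]])
    f=lambda v:((L@R(v[2]).T+v[:2])-np.array(M)).ravel()
    r=least_squares(f,[.4,0,0]);return r.x,R(r.x[2]),(r.fun*1000).round(1).reshape(-1,2)
for n,M in (("top",P),("scene",Q)):
    v,R,res=base(M);print(n,v[:2].round(4),np.degrees(v[2]).round(2),res.tolist())
v=np.mean([base(P)[0],base(Q)[0]],0);a=v[2];R=np.array([[np.cos(a),-np.sin(a)],[np.sin(a),np.cos(a)]])
np.save("base.npy",v)
W=np.r_[R@[-.053,-.1]+v[:2],.066];print("wheeltop",W,"scene px",(proj(s,W)-[180,150])*4.2,"z2 px",(proj(t,W)-[200,165])*4.8)
loc=lambda p:(R.T@(p[:2]-v[:2])*1000).round(1)
print("rider",loc(onplane(t,T_(322,132),.05)),loc(onplane(s,S(398,375),.05)))
print("ptr",loc(onplane(t,T_(403,140),.048)),loc(onplane(s,S(328,322),.048)))
for n,w,z in(("weightL",T_(325,505),.05),):pass
for n,uv in (("driver tip",(292,275)),("driver handle end",(380,271)),("wl",(268,271)),("ws",(232,270))):print(n,onplane(t,uv,.02).round(3),loc(onplane(t,uv,.02)))
E
```

```text
top [ 0.5947 -0.0493] 6.18 [[0.6, 1.7], [1.1, -2.5], [-0.4, -1.2], [-1.3, 2.0]]
scene [ 0.5975 -0.0423] 6.17 [[1.9, 3.4], [2.2, -3.6], [-1.3, -2.9], [-2.7, 3.1]]
wheeltop [ 0.55416262 -0.15090654  0.066     ] scene px [247.66582318  68.84103779] z2 px [613.6426713  302.44204407]
rider [44.2 22.5] [47. 29.]
ptr [ 36.3 -14.7] [ 36.8 -10.1]
driver tip [ 0.454 -0.073  0.02 ] [-144.3  -11.3]
driver handle end [ 0.46  -0.272  0.02 ] [-160.  -210.6]
wl [ 0.463 -0.019  0.02 ] [-129.    41.3]
ws [0.466 0.063 0.02 ] [-117.3  121.7]
```

```bash
python3 -m handwheel '[{"az":6.25,"jaw":-1},{"az":6.25,"jaw":-1},{"tx":0.04,"ty":-0.032,"jaw":-1},{"tx":0.04,"ty":-0.032,"jaw":-1},{"tx":0.04,"ty":-0.032,"jaw":-1},{"tx":0.04,"ty":-0.032,"jaw":-1},{"tx":0.04,"ty":-0.032,"jaw":-1},{"tx":0.04,"ty":-0.032,"jaw":-1},{"tx":0.04,"ty":-0.032,"jaw":-1},{"tx":0.04,"ty":-0.032,"jaw":-1}]' 30
python3 -m handwheel '[{"tx":0.03,"ty":-0.022,"jaw":-1},{"tx":0.03,"ty":-0.022,"jaw":-1},{"tx":0.03,"ty":-0.022,"jaw":-1},{"tz":0.03,"jaw":-1},{"tz":0.03,"jaw":-1},{"tz":0.02,"jaw":-1},{"jaw":-1},{"jaw":-1},{"jaw":-1},{"jaw":-1}]'
python3 - <<'E'
from workcell import telemetry, optics
import cv2,numpy as np
from scipy.spatial.transform import Rotation as Ro
o=telemetry.get_obs();c=optics.camera("wrist")
T=np.eye(4);T[:3,:3]=Ro.from_euler("xyz",o["tcp_rot"],degrees=True).as_matrix();T[:3,3]=o["ee_pos"]
c["extrinsics"]=T@c["mount"];print(c["mount"].round(3),c["K"][0,0],o["ee_pos"],o["tcp_rot"],o["wrist_force"],c["extrinsics"][:3,3])
np.savez("pics/w1.npz",**c);cv2.imwrite("pics/w1.png",c["color"][:,:,::-1])
E
```

```text
[[ 0.001 -0.951 -0.31   0.079]
 [ 1.     0.001 -0.    -0.   ]
 [ 0.    -0.31   0.951 -0.143]
 [ 0.     0.     0.     1.   ]] 351.08706769249204 [ 0.17649465 -0.52069225  0.23064212] [-1.79928762e+02 -6.36862874e-04  1.87231237e+01] [-0.08957961 -0.04210673 -0.14595315] [ 0.25152916 -0.49505377  0.37325603]$[0]: bad value
$[0]: bad value
```

View pics/w1.png

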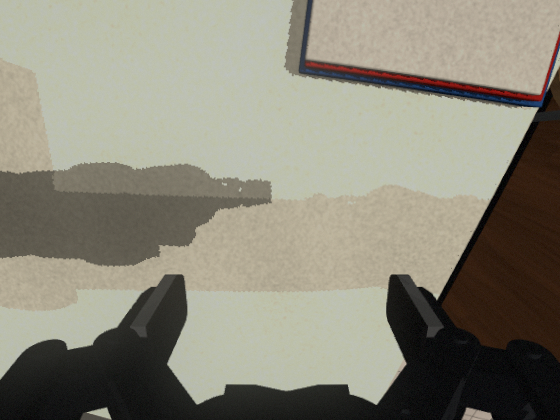

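The call was refused ("bad value"), so the arm hasn't moved. The picture shows only the open fingers, with tips at (180,280) and (395,280), over the empty bench. I'll write every key in full.

```bash
python3 -m handwheel '[{"tx":0,"ty":0,"tz":0,"ax":0,"ay":0,"az":6.25,"jaw":-1},{"tx":0,"ty":0,"tz":0,"ax":0,"ay":0,"az":6.25,"jaw":-1},{"tx":0.04,"ty":-0.032,"tz":0,"ax":0,"ay":0,"az":0,"jaw":-1},{"tx":0.04,"ty":-0.032,"tz":0,"ax":0,"ay":0,"az":0,"jaw":-1},{"tx":0.04,"ty":-0.032,"tz":0,"ax":0,"ay":0,"az":0,"jaw":-1},{"tx":0.04,"ty":-0.032,"tz":0,"ax":0,"ay":0,"az":0,"jaw":-1},{"tx":0.04,"ty":-0.032,"tz":0,"ax":0,"ay":0,"az":0,"jaw":-1},{"tx":0.04,"ty":-0.032,"tz":0,"ax":0,"ay":0,"az":0,"jaw":-1},{"tx":0.04,"ty":-0.032,"tz":0,"ax":0,"ay":0,"az":0,"jaw":-1},{"tx":0.04,"ty":-0.032,"tz":0,"ax":0,"ay":0,"az":0,"jaw":-1}]' 30
```

```text
time: 1.4
ee_pos: [0.4679, -0.2303, 0.2311]
tcp_rot: [-180.0, 0.0, 6.2]
wrist_force: [-0.6, -0.2, 0.0]
opening: 0.0001
grasp_force: 0.0
```

```bash
python3 -m handwheel '[{"tx":0.032,"ty":-0.023,"tz":0,"ax":0,"ay":0,"az":0,"jaw":-1},{"tx":0.032,"ty":-0.023,"tz":0,"ax":0,"ay":0,"az":0,"jaw":-1},{"tx":0.031,"ty":-0.023,"tz":0,"ax":0,"ay":0,"az":0,"jaw":-1},{"tx":0,"ty":0,"tz":0.03,"ax":0,"ay":0,"az":0,"jaw":-1},{"tx":0,"ty":0,"tz":0.03,"ax":0,"ay":0,"az":0,"jaw":-1},{"tx":0,"ty":0,"tz":0.03,"ax":0,"ay":0,"az":0,"jaw":-1},{"tx":0,"ty":0,"tz":0,"ax":0,"ay":0,"az":0,"jaw":-1},{"tx":0,"ty":0,"tz":0,"ax":0,"ay":0,"az":0,"jaw":-1},{"tx":0,"ty":0,"tz":0,"ax":0,"ay":0,"az":0,"jaw":-1},{"tx":0,"ty":0,"tz":0,"ax":0,"ay":0,"az":0,"jaw":-1}]'
cat > look.py <<'E'
import sys
from h import *
from workcell import telemetry, optics
from scipy.spatial.transform import Rotation as Ro
def wrist(n):
    o=telemetry.get_obs();c=optics.camera("wrist")
    T=np.eye(4);T[:3,:3]=Ro.from_euler("xyz",o["tcp_rot"],degrees=True).as_matrix();T[:3,3]=o["ee_pos"]
    c["extrinsics"]=T@c["mount"];np.savez(f"pics/{n}.npz",**c);cv2.imwrite(f"pics/{n}.png",c["color"][:,:,::-1]);return o,c
if __name__=="__main__":
    o,c=wrist(sys.argv[1]);print(o["time"],o["ee_pos"],o["wrist_force"])
E
python3 look.py w2
```

```text
time: 2.65
ee_pos: [0.5543, -0.153, 0.1423]
tcp_rot: [180.0, -0.1, 6.2]
wrist_force: [0.1, 0.3, 0.7]
opening: 0.0
grasp_force: 0.0
2.65 [ 0.55429028 -0.15296335  0.14231838] [0.07449123 0.29415496 0.71260188]
```

View pics/w2.png

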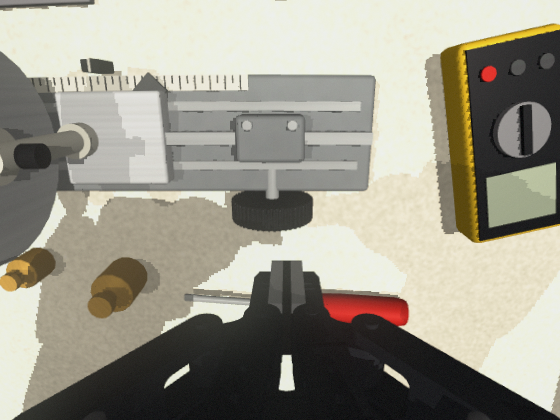

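w2 shows the pointer tip at (149,73), the rider at (97,66), the wheel at x 232–313 and y 190–230 (centre column about 272), the bearing block at (270,138), and the closed fingertips at (287,265), both fingers together about 28 px wide.

```bash
python3 - <<'E'
from h import *
c=load("w2");v=np.load("base.npy");a=v[2];R=np.array([[np.cos(a),-np.sin(a)],[np.sin(a),np.cos(a)]])
loc=lambda p:(R.T@(p[:2]-v[:2])*1000).round(1)
for n,x,y,z in (("wtop",-.053,-.1,.066),("axle wheel in",-.045,-.1,.036),("wheel rim +",-.053,-.07,.036),("wheel rim -",-.053,-.13,.036),("block c",0,-.1,.062),("corner",.04,-.16,.04)):
    print(n,proj(c,np.r_[R@[x,y]+v[:2],z]).round(1))
for n,uv,z in (("ptr",(149,73),.048),("rider",(97,66),.05),("block+",(235,138),.062),("block-",(305,138),.062),("bedcorner",(375,76),.04),("bedcorner",(368,189),.04),("axle",(272,190),.036),("wtop",(272,200),.066)):print(n,loc(onplane(c,uv,z)))
im=c["color"][40:100,60:180,::-1];big=cv2.resize(im,None,fx=6,fy=6,interpolation=cv2.INTER_CUBIC)
wh=cv2.resize(c["color"][180:270,210:330,::-1],None,fx=2.6,fy=2.6,interpolation=cv2.INTER_CUBIC)
out=np.zeros((600,720,3),np.uint8);out[:360]=big;out[362:596,:312]=wh;cv2.imwrite("pics/z3.png",out)
E
```

```text
wtop [283.6 220. ]
axle wheel in [283.9 196. ]
wheel rim + [243.6 206.3]
wheel rim - [324.2 206.4]
block c [283.5 138.4]
corner [375.   73.6]
ptr [ 40. -14.]
rider [44.6 18.2]
block+ [  0.3 -69.5]
block- [   0.3 -113.5]
bedcorner [  38.5 -160.1]
bedcorner [ -38.5 -160.8]
axle [-40.4 -91.3]
wtop [-39.2 -92.5]
```

View pics/z3.png

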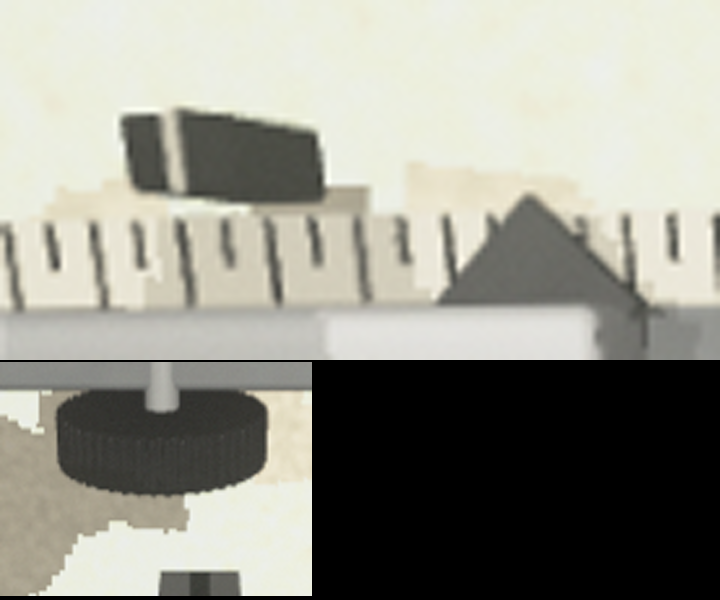

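z3 shows the rider line's inner end at crop (180,190), which is image (90,71.7). The pointer tip at crop (530,195) is image (148.3,72.5), so about 36 mm remain. The wheel's rim top is at about image (271.5,220). That puts wheel_top about 9.5 mm in base +y from the TCP and level with it in x, so the TCP already stands at a stroke start. I'll descend to just above contact.

```bash
python3 -m handwheel '[{"tx":0,"ty":0,"tz":0.03,"ax":0,"ay":0,"az":0,"jaw":-1},{"tx":0,"ty":0,"tz":0.03,"ax":0,"ay":0,"az":0,"jaw":-1},{"tx":0,"ty":0,"tz":0.01,"ax":0,"ay":0,"az":0,"jaw":-1},{"tx":0,"ty":0,"tz":0.003,"ax":0,"ay":0,"az":0,"jaw":-1},{"tx":0,"ty":0,"tz":0.001,"ax":0,"ay":0,"az":0,"jaw":-1},{"tx":0,"ty":0,"tz":0,"ax":0,"ay":0,"az":0,"jaw":-1},{"tx":0,"ty":0,"tz":0,"ax":0,"ay":0,"az":0,"jaw":-1},{"tx":0,"ty":0,"tz":0,"ax":0,"ay":0,"az":0,"jaw":-1},{"tx":0,"ty":0,"tz":0,"ax":0,"ay":0,"az":0,"jaw":-1},{"tx":0,"ty":0,"tz":0,"ax":0,"ay":0,"az":0,"jaw":-1}]'
```

```text
time: 3.95
ee_pos: [0.5539, -0.1528, 0.0673]
tcp_rot: [-180.0, 0.0, 6.2]
wrist_force: [0.7, 0.5, 0.1]
opening: -0.0
grasp_force: 0.0
```

```bash
python3 -m handwheel '[{"tx":0,"ty":0,"tz":0.0005,"ax":0,"ay":0,"az":0,"jaw":-1},{"tx":0,"ty":0,"tz":0.0005,"ax":0,"ay":0,"az":0,"jaw":-1},{"tx":0,"ty":0,"tz":0.0005,"ax":0,"ay":0,"az":0,"jaw":-1},{"tx":0,"ty":0,"tz":0.0005,"ax":0,"ay":0,"az":0,"jaw":-1},{"tx":0,"ty":0,"tz":0,"ax":0,"ay":0,"az":0,"jaw":-1},{"tx":0,"ty":0,"tz":0,"ax":0,"ay":0,"az":0,"jaw":-1},{"tx":0,"ty":0,"tz":0,"ax":0,"ay":0,"az":0,"jaw":-1},{"tx":0,"ty":0,"tz":0,"ax":0,"ay":0,"az":0,"jaw":-1},{"tx":0,"ty":0,"tz":0,"ax":0,"ay":0,"az":0,"jaw":-1},{"tx":0,"ty":0,"tz":0,"ax":0,"ay":0,"az":0,"jaw":-1}]'
```

```text
time: 5.2
ee_pos: [0.5539, -0.1528, 0.0653]
tcp_rot: [180.0, -0.0, 6.2]
wrist_force: [-0.3, -0.0, 1.4]
opening: -0.0004
grasp_force: 0.9
```

```bash
python3 -m handwheel '[{"tx":0,"ty":-0.001,"tz":0,"ax":0,"ay":0,"az":0,"jaw":-1},{"tx":0,"ty":-0.002,"tz":0,"ax":0,"ay":0,"az":0,"jaw":-1},{"tx":0,"ty":-0.002,"tz":0,"ax":0,"ay":0,"az":0,"jaw":-1},{"tx":0,"ty":-0.002,"tz":0,"ax":0,"ay":0,"az":0,"jaw":-1},{"tx":0,"ty":-0.002,"tz":0,"ax":0,"ay":0,"az":0,"jaw":-1},{"tx":0,"ty":-0.001,"tz":0,"ax":0,"ay":0,"az":0,"jaw":-1},{"tx":0,"ty":0,"tz":0,"ax":0,"ay":0,"az":0,"jaw":-1},{"tx":0,"ty":0,"tz":0,"ax":0,"ay":0,"az":0,"jaw":-1},{"tx":0,"ty":0,"tz":0,"ax":0,"ay":0,"az":0,"jaw":-1},{"tx":0,"ty":0,"tz":0,"ax":0,"ay":0,"az":0,"jaw":-1}]'; python3 look.py w3; python3 - <<'E'
from h import *
a,b=load("w2"),load("w3")
v=np.load("base.npy")
cv2.imwrite("pics/z4.png",cv2.resize(b["color"][:,:,::-1],(700,525)))
E
```

```text
time: 6.45
ee_pos: [0.5529, -0.1427, 0.0658]
tcp_rot: [180.0, -0.0, 6.2]
wrist_force: [-1.4, -0.2, 5.5]
opening: 0.0001
grasp_force: 3.0
6.45 [ 0.55293504 -0.14268583  0.06581819] [-1.43914369 -0.16450831  5.46586271]
```

View pics/z4.png

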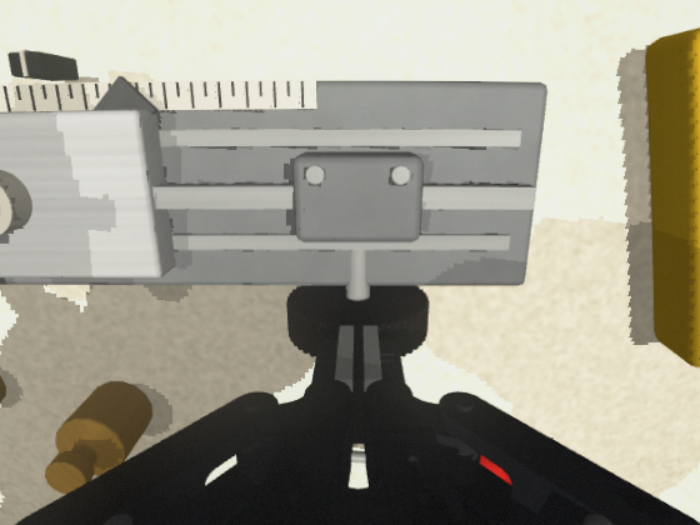

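z4 shows the closed fingertip resting on the wheel's top, with the finger and the wheel centre both near column 358. The push is about 5.5 N, so I'll ease it slightly. The pointer tip (120,78) and rider (10–77,65) are both in view. Next is an automatic pointer and rider measurement.

```bash
cat > meas.py <<'E'
from look import *
v=np.load("base.npy");a=v[2];R=np.array([[np.cos(a),-np.sin(a)],[np.sin(a),np.cos(a)]])
loc=lambda p:R.T@(p[:2]-v[:2])*1000
def meas(c):
    g=cv2.cvtColor(c["color"],cv2.COLOR_RGB2GRAY)
    # rider: dark blob outside the far bed edge; pick nearest to expected place, size-gated
    m=(g<80).astype(np.uint8);e=proj(c,np.r_[R@[.047,.022]+v[:2],.05])
    m[:, :]*=1;mm=cv2.morphologyEx(m,cv2.MORPH_CLOSE,np.ones((3,7),np.uint8))
    n,lab,st,ce=cv2.connectedComponentsWithStats(mm)
    k=min([i for i in range(1,n) if 100<st[i,4]<3000],key=lambda i:np.hypot(*(ce[i]-e)))
    x,y,w,h,A=st[k];rows=range(y+h//3,y+h-2);pts=[]
    for r in rows:   # bright ridge inside the dark rider
        on=np.where(lab[r]==k)[0]
        if len(on)<10: continue
        s=g[r,on[0]+2:on[-1]-1].astype(float);j=s.argmax()
        if s[j]<s.min()+40: continue
        wt=np.clip(s[max(j-2,0):j+3]-90,0,None);pts.append((r,on[0]+2+max(j-2,0)+(wt*np.arange(len(wt))).sum()/wt.sum()))
    pts=np.array(pts);f=np.polyfit(pts[:,0],pts[:,1],1);yb=y+h-.5;L=(np.polyval(f,yb),yb)
    return st[k],pts,L
def pointer(c,y0,wide=14):
    g=cv2.cvtColor(c["color"],cv2.COLOR_RGB2GRAY)
    # dark grey triangle: its flank mid-line, row by row, extrapolated to the tip (x = 40)
    m=cv2.morphologyEx(((g>50)&(g<150)).astype(np.uint8),cv2.MORPH_OPEN,np.ones((3,5),np.uint8))
    e=proj(c,np.r_[R@[.036,y0/1000]+v[:2],.048]);mids=[]
    for r in range(int(e[1])-10,int(e[1])+8):
        on=np.where(m[r,max(int(e[0])-25,0):int(e[0])+26])[0]
        if len(on)>3 and on[-1]-on[0]==len(on)-1: mids.append((r,max(int(e[0])-25,0)+on.mean(),len(on)))
    return np.array(mids)
if __name__=="__main__":
    for n in sys.argv[2:]:
        c=load(n);st,pts,L=meas(c);print(n,"rider",st,"line",np.round(L,1),loc(onplane(c,L,.048)).round(1),len(pts))
        p=pointer(c,float(sys.argv[1]));print(p.round(1).tolist())
        if len(p): print("tip",loc(onplane(c,p[0,[1,0]],.048)).round(1))
E
python3 meas.py -14 w2 w3
```

```text
w2 rider [ 81  59  33  14 363] line [89.4 72.5] [40.9 24.8] 8
[[74.0, 148.0, 5.0], [75.0, 148.0, 7.0], [76.0, 148.0, 9.0], [77.0, 147.0, 13.0], [78.0, 147.5, 14.0], [79.0, 149.0, 17.0], [80.0, 149.0, 17.0], [81.0, 149.0, 19.0], [82.0, 149.0, 21.0], [83.0, 149.0, 23.0], [84.0, 149.5, 24.0], [85.0, 148.5, 28.0], [86.0, 150.0, 31.0]]
tip [ 39.4 -13.3]
w3 rider [   7   42   56   22 1000] line [20.3 63.5] [40.2 25. ] 13
[[62.0, 96.5, 6.0], [63.0, 96.5, 8.0], [64.0, 96.5, 10.0], [65.0, 97.0, 11.0], [66.0, 97.5, 14.0], [67.0, 97.0, 15.0], [68.0, 96.0, 19.0], [69.0, 96.5, 20.0], [70.0, 98.5, 24.0], [71.0, 98.5, 24.0], [72.0, 98.0, 25.0], [73.0, 98.5, 26.0], [74.0, 98.5, 28.0], [75.0, 98.5, 30.0], [76.0, 98.5, 32.0], [77.0, 99.0, 33.0], [78.0, 99.5, 34.0]]
tip [40.  -9.4]
```

```bash
python3 -m handwheel '[{"tx":0,"ty":-0.002,"tz":-0.0001,"ax":0,"ay":0,"az":0,"jaw":-1},{"tx":0,"ty":-0.003,"tz":-0.0001,"ax":0,"ay":0,"az":0,"jaw":-1},{"tx":0,"ty":-0.003,"tz":0,"ax":0,"ay":0,"az":0,"jaw":-1},{"tx":0,"ty":-0.003,"tz":0,"ax":0,"ay":0,"az":0,"jaw":-1},{"tx":0,"ty":0,"tz":-0.008,"ax":0,"ay":0,"az":0,"jaw":-1},{"tx":0,"ty":0.01,"tz":0,"ax":0,"ay":0,"az":0,"jaw":-1},{"tx":0,"ty":0.011,"tz":0,"ax":0,"ay":0,"az":0,"jaw":-1},{"tx":0,"ty":0,"tz":0.005,"ax":0,"ay":0,"az":0,"jaw":-1},{"tx":0,"ty":0,"tz":0.0,"ax":0,"ay":0,"az":0,"jaw":-1},{"tx":0,"ty":0,"tz":0,"ax":0,"ay":0,"az":0,"jaw":-1}]';python3 look.py w4;python3 meas.py -5 w4
```

```text
time: 7.75
ee_pos: [0.5537, -0.1527, 0.0683]
tcp_rot: [-180.0, 0.0, 6.2]
wrist_force: [-0.5, -0.5, 0.0]
opening: -0.0001
grasp_force: 0.0
7.75 [ 0.55373141 -0.15269359  0.06826451] [-0.4540331  -0.49590087  0.01858117]
w4 rider [  0  42  46  22 787] line [ 2.9 63.5] [40.4 24.9] 2
[[65.0, 67.5, 12.0], [66.0, 68.0, 13.0], [67.0, 68.0, 15.0], [68.0, 68.5, 16.0], [69.0, 69.0, 23.0], [70.0, 69.5, 24.0], [71.0, 69.5, 24.0], [72.0, 70.0, 25.0], [73.0, 69.5, 26.0], [74.0, 69.5, 28.0], [75.0, 70.5, 30.0], [76.0, 70.5, 32.0], [77.0, 70.0, 33.0], [78.0, 70.0, 35.0], [79.0, 71.0, 37.0]]
tip [39.  -4.9]
```

The pointer moved -13.3 → -9.4 → -4.9 mm over 21 mm of rim stroke, which is 0.4 as specified, so there was no slip. The line is at 24.9, leaving 29.8 mm, or 74.5 mm of rim. Next come 21 mm strokes.

```bash
python3 -m handwheel '[{"tx":0,"ty":0,"tz":0.0028,"ax":0,"ay":0,"az":0,"jaw":-1},{"tx":0,"ty":-0.0035,"tz":0,"ax":0,"ay":0,"az":0,"jaw":-1},{"tx":0,"ty":-0.0035,"tz":0,"ax":0,"ay":0,"az":0,"jaw":-1},{"tx":0,"ty":-0.0035,"tz":0,"ax":0,"ay":0,"az":0,"jaw":-1},{"tx":0,"ty":-0.0035,"tz":0,"ax":0,"ay":0,"az":0,"jaw":-1},{"tx":0,"ty":-0.0035,"tz":0,"ax":0,"ay":0,"az":0,"jaw":-1},{"tx":0,"ty":-0.0035,"tz":0,"ax":0,"ay":0,"az":0,"jaw":-1},{"tx":0,"ty":0,"tz":-0.0028,"ax":0,"ay":0,"az":0,"jaw":-1},{"tx":0,"ty":0.021,"tz":0,"ax":0,"ay":0,"az":0,"jaw":-1},{"tx":0,"ty":0,"tz":0,"ax":0,"ay":0,"az":0,"jaw":-1}]';python3 look.py w5; python3 meas.py 3.5 w5
```

```text
time: 9.05
ee_pos: [0.5538, -0.1544, 0.0682]
tcp_rot: [180.0, 0.0, 6.1]
wrist_force: [-0.3, 0.4, 0.6]
opening: 0.0002
grasp_force: 0.0
9.05 [ 0.55383526 -0.15439489  0.06823778] [-0.30211039  0.37603547  0.62071515]
w5 rider [  0  43  75  49 899] line [94.7 91.5] [ 27.6 -17.4] 3
[[62.0, 34.0, 27.0], [63.0, 34.5, 28.0], [64.0, 35.0, 29.0], [65.0, 45.0, 11.0], [66.0, 45.5, 12.0], [67.0, 45.5, 14.0], [68.0, 47.0, 17.0], [69.0, 47.0, 19.0], [70.0, 46.5, 20.0], [71.0, 47.0, 21.0], [72.0, 46.0, 25.0], [73.0, 46.5, 26.0], [74.0, 47.5, 28.0], [75.0, 47.5, 28.0], [76.0, 47.5, 30.0], [77.0, 47.5, 32.0], [78.0, 49.5, 36.0], [79.0, 49.0, 37.0]]
tip [40.7  8.3]
```

The tip row is at (45,65), so the pointer is at about +3 as expected. The first printed "tip" was contaminated by the rider. One more stroke, then I'll lift for a clear view.

```bash
python3 -m handwheel '[{"tx":0,"ty":0,"tz":0.0028,"ax":0,"ay":0,"az":0,"jaw":-1},{"tx":0,"ty":-0.0035,"tz":0,"ax":0,"ay":0,"az":0,"jaw":-1},{"tx":0,"ty":-0.0035,"tz":0,"ax":0,"ay":0,"az":0,"jaw":-1},{"tx":0,"ty":-0.0035,"tz":0,"ax":0,"ay":0,"az":0,"jaw":-1},{"tx":0,"ty":-0.0035,"tz":0,"ax":0,"ay":0,"az":0,"jaw":-1},{"tx":0,"ty":-0.0035,"tz":0,"ax":0,"ay":0,"az":0,"jaw":-1},{"tx":0,"ty":-0.0035,"tz":0,"ax":0,"ay":0,"az":0,"jaw":-1},{"tx":0,"ty":0,"tz":-0.0028,"ax":0,"ay":0,"az":0,"jaw":-1},{"tx":0,"ty":0.021,"tz":0,"ax":0,"ay":0,"az":0,"jaw":-1},{"tx":0,"ty":0,"tz":0,"ax":0,"ay":0,"az":0,"jaw":-1}]'
python3 -m handwheel '[{"tx":0,"ty":0,"tz":-0.03,"ax":0,"ay":0,"az":0,"jaw":-1},{"tx":0,"ty":0,"tz":-0.03,"ax":0,"ay":0,"az":0,"jaw":-1},{"tx":0,"ty":0,"tz":0,"ax":0,"ay":0,"az":0,"jaw":-1},{"tx":0,"ty":0,"tz":0,"ax":0,"ay":0,"az":0,"jaw":-1},{"tx":0,"ty":0,"tz":0,"ax":0,"ay":0,"az":0,"jaw":-1},{"tx":0,"ty":0,"tz":0,"ax":0,"ay":0,"az":0,"jaw":-1},{"tx":0,"ty":0,"tz":0,"ax":0,"ay":0,"az":0,"jaw":-1},{"tx":0,"ty":0,"tz":0,"ax":0,"ay":0,"az":0,"jaw":-1},{"tx":0,"ty":0,"tz":0,"ax":0,"ay":0,"az":0,"jaw":-1},{"tx":0,"ty":0,"tz":0,"ax":0,"ay":0,"az":0,"jaw":-1}]'
python3 look.py w6; python3 meas.py 12 w6; python3 -c "
from meas import *
c=load('w5');print(loc(onplane(c,(45.3,63.5),.048)))"
```

```text
time: 10.35
ee_pos: [0.554, -0.1544, 0.0683]
tcp_rot: [180.0, 0.0, 6.1]
wrist_force: [0.1, 0.2, 0.8]
opening: -0.0003
grasp_force: 0.0
time: 11.6
ee_pos: [0.5539, -0.1528, 0.1285]
tcp_rot: [-180.0, -0.0, 6.2]
wrist_force: [-0.1, -0.1, -0.2]
opening: 0.0002
grasp_force: 0.0
11.6 [ 0.55387237 -0.15281743  0.12847918] [-0.08461932 -0.09521688 -0.17930338]
w6 rider [ 68  57  36  14 437] line [77.7 70.5] [40.8 24.7] 8
[[70.0, 95.5, 34.0], [71.0, 100.0, 25.0], [72.0, 102.0, 21.0], [73.0, 99.0, 9.0], [74.0, 98.5, 10.0], [75.0, 100.0, 13.0], [76.0, 99.5, 14.0], [77.0, 99.5, 14.0], [78.0, 99.5, 16.0], [79.0, 100.5, 20.0], [80.0, 100.5, 22.0], [81.0, 100.0, 23.0], [82.0, 100.0, 25.0], [83.0, 100.5, 26.0], [84.0, 100.5, 28.0], [85.0, 100.5, 30.0]]
tip [40.9 13.6]
[39.90338666  3.21807695]
```

Pointer tip is at about (98.8,72) against the line at (77.7,70.5), leaving about 12.5 mm (31 mm of rim). Next is one full 21 mm stroke, then a measurement from the raised position.

```bash
python3 -m handwheel '[{"tx":0,"ty":0,"tz":0.03,"ax":0,"ay":0,"az":0,"jaw":-1},{"tx":0,"ty":0,"tz":0.025,"ax":0,"ay":0,"az":0,"jaw":-1},{"tx":0,"ty":0,"tz":0.005,"ax":0,"ay":0,"az":0,"jaw":-1},{"tx":0,"ty":0,"tz":0,"ax":0,"ay":0,"az":0,"jaw":-1},{"tx":0,"ty":0,"tz":0.0018,"ax":0,"ay":0,"az":0,"jaw":-1},{"tx":0,"ty":0,"tz":0.001,"ax":0,"ay":0,"az":0,"jaw":-1},{"tx":0,"ty":-0.0035,"tz":0,"ax":0,"ay":0,"az":0,"jaw":-1},{"tx":0,"ty":-0.0035,"tz":0,"ax":0,"ay":0,"az":0,"jaw":-1},{"tx":0,"ty":-0.0035,"tz":0,"ax":0,"ay":0,"az":0,"jaw":-1},{"tx":0,"ty":0,"tz":0,"ax":0,"ay":0,"az":0,"jaw":-1}]'
python3 -m handwheel '[{"tx":0,"ty":-0.0035,"tz":0,"ax":0,"ay":0,"az":0,"jaw":-1},{"tx":0,"ty":-0.0035,"tz":0,"ax":0,"ay":0,"az":0,"jaw":-1},{"tx":0,"ty":-0.0035,"tz":0,"ax":0,"ay":0,"az":0,"jaw":-1},{"tx":0,"ty":0,"tz":0,"ax":0,"ay":0,"az":0,"jaw":-1},{"tx":0,"ty":0,"tz":-0.0028,"ax":0,"ay":0,"az":0,"jaw":-1},{"tx":0,"ty":0.021,"tz":-0.03,"ax":0,"ay":0,"az":0,"jaw":-1},{"tx":0,"ty":0,"tz":-0.03,"ax":0,"ay":0,"az":0,"jaw":-1},{"tx":0,"ty":0,"tz":0,"ax":0,"ay":0,"az":0,"jaw":-1},{"tx":0,"ty":0,"tz":0,"ax":0,"ay":0,"az":0,"jaw":-1},{"tx":0,"ty":0,"tz":0,"ax":0,"ay":0,"az":0,"jaw":-1}]'
python3 look.py w7; python3 meas.py 20 w7
```

```text
time: 12.9
ee_pos: [0.5528, -0.142, 0.0659]
tcp_rot: [-180.0, -0.0, 6.3]
wrist_force: [0.3, -0.0, 2.8]
opening: -0.0001
grasp_force: 1.2
time: 14.15
ee_pos: [0.5534, -0.1526, 0.1273]
tcp_rot: [-180.0, 0.1, 6.2]
wrist_force: [0.4, 0.2, -1.0]
opening: 0.0001
grasp_force: 0.0
14.15 [ 0.55335931 -0.15259379  0.12730742] [ 0.36270148  0.20440561 -0.96538879]
w7 rider [ 67  55  36  20 439] line [77.8 74.5] [37.8 24.7] 7
[[69.0, 93.0, 29.0], [70.0, 96.5, 22.0], [71.0, 96.5, 22.0], [72.0, 88.5, 8.0], [73.0, 90.0, 11.0], [74.0, 89.5, 12.0], [75.0, 89.5, 14.0], [76.0, 89.0, 15.0], [77.0, 90.5, 18.0], [78.0, 90.0, 19.0], [79.0, 88.5, 22.0], [80.0, 90.0, 25.0], [81.0, 90.0, 25.0], [82.0, 90.5, 26.0], [83.0, 90.5, 28.0], [84.0, 91.0, 31.0]]
tip [40.7 14.8]
```

```bash
python3 -c "
from h import *
c=load('w7');cv2.imwrite('pics/z5.png',cv2.resize(c['color'][45:95,50:130,::-1],None,fx=10,fy=10,interpolation=cv2.INTER_CUBIC)) "
```

```text
(no output)
```

View pics/z5.png

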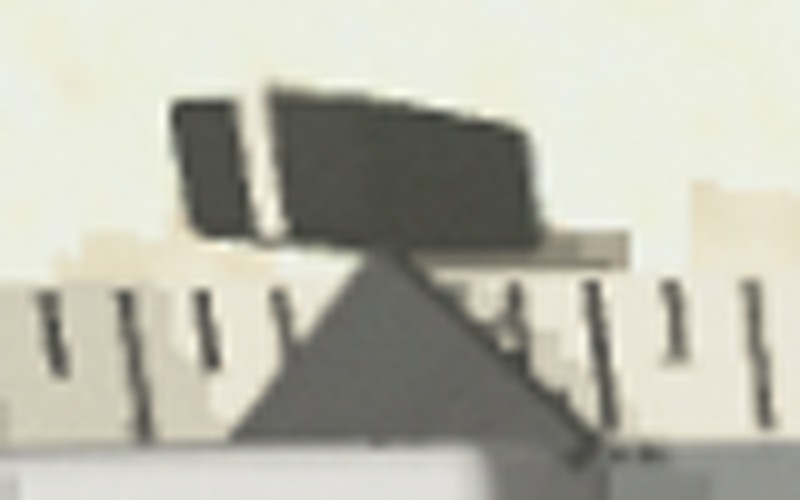

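z5 shows the rider line's inner end at crop (270,238), image (77.0,68.8). The pointer tip is at crop (390,250), image (89.0,70.0), about 7 mm short of the line. The right part of the dark shape is the rider's tall side face.

```bash
python3 -c "
from meas import *
c=load('w7');p=loc(onplane(c,(76.9,68.3),.048));q=loc(onplane(c,(88.5,69.5),.048));print(p,q,(p-q)[1],(p-q)[1]*2.5)
c=load('w6');print(loc(onplane(c,(98.8,70),.048)))"
```

```text
[41.30825768 24.67478781] [40.49243468 17.61080554] 7.063982268028212 17.65995567007053
[40.82601204 11.59797142]
```

7.06 mm remain, or 17.7 mm of rim (the last stroke slipped a little). I'll do a 14 mm stroke centred on the top with a slightly firmer touch.

```bash
python3 -m handwheel '[{"tx":0,"ty":-0.003,"tz":0.03,"ax":0,"ay":0,"az":0,"jaw":-1},{"tx":0,"ty":0,"tz":0.025,"ax":0,"ay":0,"az":0,"jaw":-1},{"tx":0,"ty":0,"tz":0.004,"ax":0,"ay":0,"az":0,"jaw":-1},{"tx":0,"ty":0,"tz":0,"ax":0,"ay":0,"az":0,"jaw":-1},{"tx":0,"ty":0,"tz":0.001,"ax":0,"ay":0,"az":0,"jaw":-1},{"tx":0,"ty":0,"tz":0.001,"ax":0,"ay":0,"az":0,"jaw":-1},{"tx":0,"ty":0,"tz":0,"ax":0,"ay":0,"az":0,"jaw":-1},{"tx":0,"ty":0,"tz":0,"ax":0,"ay":0,"az":0,"jaw":-1},{"tx":0,"ty":0,"tz":0,"ax":0,"ay":0,"az":0,"jaw":-1},{"tx":0,"ty":0,"tz":0,"ax":0,"ay":0,"az":0,"jaw":-1}]'
```

```text
time: 15.45
ee_pos: [0.5536, -0.1498, 0.0675]
tcp_rot: [180.0, -0.0, 6.2]
wrist_force: [0.9, -0.1, 0.8]
opening: -0.0002
grasp_force: 0.0
```

```bash
python3 -m handwheel '[{"tx":0,"ty":0,"tz":0.0012,"ax":0,"ay":0,"az":0,"jaw":-1},{"tx":0,"ty":0,"tz":0.001,"ax":0,"ay":0,"az":0,"jaw":-1},{"tx":0,"ty":0,"tz":0,"ax":0,"ay":0,"az":0,"jaw":-1},{"tx":0,"ty":-0.001,"tz":0,"ax":0,"ay":0,"az":0,"jaw":-1},{"tx":0,"ty":-0.0025,"tz":0,"ax":0,"ay":0,"az":0,"jaw":-1},{"tx":0,"ty":-0.0025,"tz":0,"ax":0,"ay":0,"az":0,"jaw":-1},{"tx":0,"ty":-0.002,"tz":0,"ax":0,"ay":0,"az":0,"jaw":-1},{"tx":0,"ty":0,"tz":0,"ax":0,"ay":0,"az":0,"jaw":-1},{"tx":0,"ty":0,"tz":0,"ax":0,"ay":0,"az":0,"jaw":-1},{"tx":0,"ty":0,"tz":0,"ax":0,"ay":0,"az":0,"jaw":-1}]'
python3 -m handwheel '[{"tx":0,"ty":-0.002,"tz":0,"ax":0,"ay":0,"az":0,"jaw":-1},{"tx":0,"ty":-0.002,"tz":0,"ax":0,"ay":0,"az":0,"jaw":-1},{"tx":0,"ty":-0.002,"tz":0,"ax":0,"ay":0,"az":0,"jaw":-1},{"tx":0,"ty":0,"tz":0,"ax":0,"ay":0,"az":0,"jaw":-1},{"tx":0,"ty":0,"tz":-0.0022,"ax":0,"ay":0,"az":0,"jaw":-1},{"tx":0,"ty":0.014,"tz":-0.03,"ax":0,"ay":0,"az":0,"jaw":-1},{"tx":0,"ty":0,"tz":-0.03,"ax":0,"ay":0,"az":0,"jaw":-1},{"tx":0,"ty":0,"tz":0,"ax":0,"ay":0,"az":0,"jaw":-1},{"tx":0,"ty":0,"tz":0,"ax":0,"ay":0,"az":0,"jaw":-1},{"tx":0,"ty":0,"tz":0,"ax":0,"ay":0,"az":0,"jaw":-1}]'
python3 look.py w8; python3 meas.py 23 w8
```

```text
time: 16.7
ee_pos: [0.5529, -0.1418, 0.0658]
tcp_rot: [180.0, -0.0, 6.2]
wrist_force: [-1.6, -0.1, 5.7]
opening: 0.0
grasp_force: 3.1
time: 17.95
ee_pos: [0.553, -0.1496, 0.1262]
tcp_rot: [-180.0, 0.1, 6.2]
wrist_force: [0.0, 0.1, 0.1]
opening: 0.0001
grasp_force: 0.0
17.95 [ 0.55299763 -0.14958345  0.12618445] [0.02973269 0.07009504 0.06011025]
w8 rider [ 72  55  35  15 367] line [80.8 69.5] [40.5 24.8] 8
[[69.0, 94.5, 26.0], [70.0, 100.0, 11.0], [72.0, 83.0, 7.0], [73.0, 84.5, 12.0], [74.0, 84.5, 12.0], [75.0, 84.0, 13.0], [76.0, 84.5, 16.0], [77.0, 84.5, 18.0], [78.0, 84.0, 21.0], [79.0, 84.0, 21.0], [80.0, 86.0, 25.0], [81.0, 85.5, 26.0], [82.0, 85.0, 27.0], [83.0, 86.0, 29.0], [84.0, 85.5, 30.0]]
tip [40.6 16.3]
```

About 1.4 mm remains (2.4 px), which agrees with 17.7 − 14 = 3.6 mm of rim. This is the final small stroke.

```bash
python3 -m handwheel '[{"tx":0,"ty":-0.005,"tz":0.03,"ax":0,"ay":0,"az":0,"jaw":-1},{"tx":0,"ty":0,"tz":0.024,"ax":0,"ay":0,"az":0,"jaw":-1},{"tx":0,"ty":0,"tz":0.004,"ax":0,"ay":0,"az":0,"jaw":-1},{"tx":0,"ty":0,"tz":0,"ax":0,"ay":0,"az":0,"jaw":-1},{"tx":0,"ty":0,"tz":0,"ax":0,"ay":0,"az":0,"jaw":-1},{"tx":0,"ty":0,"tz":0,"ax":0,"ay":0,"az":0,"jaw":-1},{"tx":0,"ty":0,"tz":0,"ax":0,"ay":0,"az":0,"jaw":-1},{"tx":0,"ty":0,"tz":0,"ax":0,"ay":0,"az":0,"jaw":-1},{"tx":0,"ty":0,"tz":0,"ax":0,"ay":0,"az":0,"jaw":-1},{"tx":0,"ty":0,"tz":0,"ax":0,"ay":0,"az":0,"jaw":-1}]'
```

```text
time: 19.25
ee_pos: [0.553, -0.1449, 0.0695]
tcp_rot: [-180.0, -0.0, 6.2]
wrist_force: [0.8, 0.5, 0.1]
opening: -0.0003
grasp_force: 0.0
```

```bash
python3 -m handwheel '[{"tx":0,"ty":0,"tz":0.003,"ax":0,"ay":0,"az":0,"jaw":-1},{"tx":0,"ty":0,"tz":0.0012,"ax":0,"ay":0,"az":0,"jaw":-1},{"tx":0,"ty":0,"tz":0,"ax":0,"ay":0,"az":0,"jaw":-1},{"tx":0,"ty":0,"tz":0,"ax":0,"ay":0,"az":0,"jaw":-1},{"tx":0,"ty":-0.0012,"tz":0,"ax":0,"ay":0,"az":0,"jaw":-1},{"tx":0,"ty":-0.0012,"tz":0,"ax":0,"ay":0,"az":0,"jaw":-1},{"tx":0,"ty":-0.0012,"tz":0,"ax":0,"ay":0,"az":0,"jaw":-1},{"tx":0,"ty":0,"tz":0,"ax":0,"ay":0,"az":0,"jaw":-1},{"tx":0,"ty":0,"tz":0,"ax":0,"ay":0,"az":0,"jaw":-1},{"tx":0,"ty":0,"tz":0,"ax":0,"ay":0,"az":0,"jaw":-1}]'
python3 -m handwheel '[{"tx":0,"ty":0,"tz":-0.004,"ax":0,"ay":0,"az":0,"jaw":-1},{"tx":0,"ty":0,"tz":-0.03,"ax":0,"ay":0,"az":0,"jaw":-1},{"tx":0,"ty":0,"tz":-0.03,"ax":0,"ay":0,"az":0,"jaw":-1},{"tx":0,"ty":0,"tz":-0.03,"ax":0,"ay":0,"az":0,"jaw":-1},{"tx":0,"ty":0,"tz":0,"ax":0,"ay":0,"az":0,"jaw":-1},{"tx":0,"ty":0,"tz":0,"ax":0,"ay":0,"az":0,"jaw":-1},{"tx":0,"ty":0,"tz":0,"ax":0,"ay":0,"az":0,"jaw":-1},{"tx":0,"ty":0,"tz":0,"ax":0,"ay":0,"az":0,"jaw":-1},{"tx":0,"ty":0,"tz":0,"ax":0,"ay":0,"az":0,"jaw":-1},{"tx":0,"ty":0,"tz":0,"ax":0,"ay":0,"az":0,"jaw":-1}]'
python3 look.py w9; python3 meas.py 25 w9;python3 -c "
from h import *
c=load('w9');cv2.imwrite('pics/z6.png',cv2.resize(c['color'][55:105,65:145,::-1],None,fx=10,fy=10,interpolation=cv2.INTER_CUBIC)) "
```

```text
time: 20.5
ee_pos: [0.5528, -0.1414, 0.0658]
tcp_rot: [180.0, -0.0, 6.2]
wrist_force: [-1.4, 0.0, 6.9]
opening: -0.0001
grasp_force: 2.8
time: 21.75
ee_pos: [0.5526, -0.1413, 0.1591]
tcp_rot: [-180.0, 0.0, 6.2]
wrist_force: [-0.4, 0.2, -0.1]
opening: 0.0004
grasp_force: 0.0
21.75 [ 0.55257619 -0.14126224  0.15914686] [-0.41142484  0.2233183  -0.05094238]
w9 rider [114  61  26  12 182] line [119.1  72.5] [41.  24.8] 6
[[72.0, 130.0, 19.0], [73.0, 130.0, 19.0], [74.0, 130.5, 10.0], [75.0, 119.0, 5.0], [76.0, 120.0, 9.0], [77.0, 120.0, 11.0], [78.0, 120.0, 13.0], [79.0, 120.0, 13.0], [80.0, 119.5, 16.0], [81.0, 120.0, 17.0], [82.0, 120.0, 19.0], [83.0, 120.0, 21.0], [84.0, 120.5, 22.0], [85.0, 121.5, 26.0], [86.0, 121.0, 27.0], [87.0, 120.5, 30.0]]
tip [41.2 17.1]
```

View pics/z6.png

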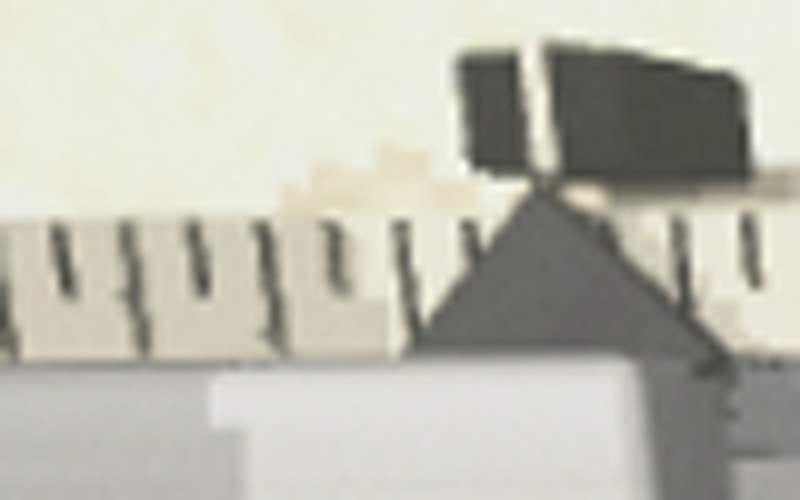

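z6 shows the pointer tip at crop (543,182), directly under the line's inner end at (543,170), aligned to within about 0.1 mm. I'll take the hand well away and hand in.

```bash
python3 -m handwheel '[{"tx":0,"ty":0,"tz":-0.03,"ax":0,"ay":0,"az":0,"jaw":-1},{"tx":0,"ty":0,"tz":-0.03,"ax":0,"ay":0,"az":0,"jaw":-1},{"tx":-0.03,"ty":0,"tz":0,"ax":0,"ay":0,"az":0,"jaw":-1},{"tx":-0.03,"ty":0,"tz":0,"ax":0,"ay":0,"az":0,"jaw":-1},{"tx":-0.03,"ty":0,"tz":0,"ax":0,"ay":0,"az":0,"jaw":-1},{"tx":0,"ty":0,"tz":0,"ax":0,"ay":0,"az":0,"jaw":-1},{"tx":0,"ty":0,"tz":0,"ax":0,"ay":0,"az":0,"jaw":-1},{"tx":0,"ty":0,"tz":0,"ax":0,"ay":0,"az":0,"jaw":-1},{"tx":0,"ty":0,"tz":0,"ax":0,"ay":0,"az":0,"jaw":-1},{"tx":0,"ty":0,"tz":0,"ax":0,"ay":0,"az":0,"jaw":-1}]'; python3 -c "
from workcell import workorder
print(workorder.job_done())"
```

```text
time: 23.05
ee_pos: [0.4634, -0.151, 0.2191]
tcp_rot: [-180.0, 0.0, 6.2]
wrist_force: [-0.2, 0.3, -0.1]
opening: 0.0
grasp_force: 0.0
the job is handed in; nothing more can be done
None
```

The job is handed in: the last close-up shows the pointer tip level with the rider line to about 0.1 mm, the highest wrist force I read on the wheel was about 7 N, and the hand was clear of the bench at 23 s.

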